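# Seat a board in the jig and snap the toggle clamp shut

## Task

Push the loose pine board along the channel of the plywood jig until its end is fully home against the stop block, and then push the handle of the jig's toggle clamp over and down, past its dead point, until it snaps into lock and the clamp's foot holds the board. Do not pick the board up, and leave the other things on the jig and the bench where they are.

Things in the scene. Friction and masses are not known exactly. Their poses are not given: they have to be found in the camera images.
- jig: Fixed plywood plate on the bench, 18 mm thick; may be turned up to 0.35 rad. Origin: at bench height below the middle of the stop's face. Jig axes: the plate spans x -110..130, y -235..205 mm. A 94 mm wide channel along y, centred on x = 0, runs from y = -210 to the stop at y = 0. Beside it a near rail (-x) 10 mm and a far fence (+x) 20 mm above the plate, each 16 mm wide
- stop (a point): Fixed point on the dark wood stop block: jig x = 0, y = 0, z = 38 mm, top edge of the face the board must meet. The block fills the channel's width, is 20 mm deep in y and 20 mm high above the plate. Behind it the steel toggle clamp is screwed to the plate: y = 27 to 97 mm, cheeks 27 mm wide (flange 56 mm), up to z = 71 mm; its lever and arm rise above that
- board: Loose pine board, 90 (x) by 130 (y) by 24 mm thick, 0.11 to 0.22 kg, flat in the jig's channel, axes along the jig's (2 mm play each side). Origin: centre of its underside. It starts 30 to 60 mm short of the stop; fully home its origin is at jig y = -65, z = 18 mm. Push its rear end face (65 mm from the origin in -y) towards the jig's +y
- lever_pivot (a point): Fixed point: hinge axis of the clamp's lever, at jig x = 0, y = 75, z = 72 mm; the axis runs along the jig's x
- handle_push (a point): Point on the upper face of the lever's handle, mid width, 115 mm from the pivot along the lever and 8 mm off its centre line (moves with it). The handle is a dark rubber grip 26 mm wide (jig x), 16 mm thick, from 58 to 136 mm from the pivot; its centre line passes through the pivot. The face to push looks to the board (jig -y) and up
- clamp_lever (a joint): Lever angle, rad. 0: open, the handle 65 degrees above horizontal, leaning to jig +y (away from the board). Grows as the handle is pushed to +y and down; 1.05: its stop, locked, 5 degrees above horizontal. Starts at 0 to 0.12 and rests near 0. A spring resists (up to about 7 N at the handle) until the dead point at 0.80, then snaps the lever to 1.05 and keeps it there. Let go before, it springs back
- clamp_arm: Steel hold-down arm with a round rubber foot (20 mm wide) 85 mm from its hinge, driven by the lever; do not push it. Origin: its hinge, at jig x = 0, y = 50, z = 64 mm. It reaches to -y: raised 0.64 rad (highest point z = 130 mm) with the lever open, level with the lever locked, its foot then pressing on the board's top at jig y = -35 mm
- glue: white glue bottle, 40 mm wide, 120 mm tall, origin at the centre of its underside, on the jig plate; leave it
- offcut: pine offcut 35 by 60 by 22 mm, origin at the centre of its underside, on the jig plate; leave it
- tape: grey tape measure 30 by 55 by 50 mm high, origin at the centre of its underside, on the jig plate; leave it
- screwdriver: screwdriver lying on the bench right of the jig; leave it
- hammer: hammer lying on the bench left of the jig; leave it
- screw_jar: glass screw jar with steel cap, 68 mm wide, 85 mm high, right of the jig; leave it
- bar_clamp: blue and steel bar clamp lying on the bench left of the jig; leave it
Not all that is in view belongs to the job. Leave any green look-alike of the board alone.

How it is judged:
By the outcome, as a careful person would: the job done as asked, in the order asked, and still so for the second after the job is handed in, with the robot touching nothing.
It also fails if it takes over 48 s, if anything falls off the work surface, if the arm or the gripper's body presses on something with over 40 N, if the wrist force passes 120 N, or if a joint passes its speed limit or range.

## Robot

A 6-joint arm with a two-finger parallel gripper is mounted at the origin on the work surface. World frame = base frame: x ahead of the robot, y to its left, z up, the work surface at z = 0. Lengths are in mm, angles in rad, forces in N, time in s.
With the tool pointing down it reaches from about 350 to 925 mm from the base axis. Payload 6.4 kg.
Tool frame: the origin (TCP) lies at the very end of the fingers, on their centre line; the grasp point (between the pads) lies 19 mm behind it; y points along the fingers, z is the direction in which the jaws open and shut, and the axes are right-handed (so a half turn about y gives the same grasp; the last joint's range is limited). The gripper opens to 85 mm and grips with 20 to 120 N. Pads are 22 mm wide; open, the fingers measure 114 mm over their backs; the gripper's body (76 mm by 85 mm) begins 54 mm behind the grasp point. The pads swing forward as they close: fully open they stand 13 mm farther back than shut.
Start: joints at [-1.475, 0.245, 1.558, -0, 1.339, -0.174], TCP at [173.255, -626.496, 231.29] pointing down, gripper open.
Joint ranges: [-3.13, 3.13], [-1.02, 2.26], [0.13, 2.54], [-0.95, 4.09], [0.21, 2.88], [-2.74, 2.74]. Speed limits (rad/s): [2.57, 2.57, 3.14, 3.14, 3.14, 3.14].

## Interface

Orientations are given as a unit quaternion [x, y, z, w].
In Python, from cell import manip, imaging, outline_of gives the robot as it stands.
- The arm moves only by the tool step_arm, never from a script. Its arguments are lists of equal length, an entry for each row: "offset": the shift along the tool's x, y, z in units of 25 mm (1.0 is 25 mm), a list of three; "spin": the turn about the tool's y in units of 5 degrees (1.0 is 5 degrees). In form: {"offset": [[dx, dy, dz], ...], "spin": [spin, ...]}. A call has 1 to 5 rows; each row is the pose to reach, as a shift and turn from the pose measured when the call began, along the tool's axes at that moment; what a row does not reach only later rows make up. A row lasts 1/12 s, in which the tool goes at most 41.7 mm and 7.16 degrees, less where a joint would pass 70% of its speed; a pose out of reach is approached as far as the arm can. A call with a gripper value outside its range is refused whole. "hand" is the finger opening in mm, from 0 to 85.4, set as the call begins (left out, the last holds). The fingers move at their own pace and stop on an object; "squeeze" is the grip in N (left out, the last holds). Time passes only in rows, so rows that repeat a pose let the fingers close. It gives the time, the measured TCP pose, the force and the opening at its end, in the units of the state.
- manip.get_obs(): the state, without advancing time (a new reading comes with each control period).
- imaging.camera(name): name is "scene" or "top"; returns the picture (480x640x3 uint8, blue, green, red); there is no depth.
- imaging.calibration(name): a dict with "fx", "fy", "cx", "cy" (pixels), "view" (4x4, takes a point from world to camera coordinates). Camera axes: x right, y down, z forward; pixel columns grow to the right and rows downward; lengths in mm; the calibration is good to about 2 mm. A picture is of the moment at which its call begins. calibration takes no time and is no camera call.
- manip.job_done(): hands the job in, once; it reports no verdict.
Trained networks look in the newest picture that a camera, given by its name, has taken for a name from the list of things; names that differ only in an ending like _2 or _b are one class to them, and where a whole thing is asked for, a point or a joint stands for the part that bears it (a point fixed in the world has none). Each returns a list of dicts, best first, with "p" (0 to 1); they miss things now and then, are a little off and sometimes report something else, mostly with a low value. They report only what shows in the picture. A call takes as long as a camera call. They do not tell look-alikes from the thing itself.
- outline_of(camera, name): "region" (480x640 bool, what is visible of it) and "bbox" ([left, top, width, height] in pixels, round what is visible of it).
The state is a dict: "time": time; "joints": joint angles; "joint_vel": joint speeds; "tau": joint torques, N m; "position": TCP position; "orientation": TCP orientation; "ft_force": force on the tool from outside, world axes, zero at the start; "wrist_torque": the same for the moment, N m; "grip_width": finger opening in mm.
Only numpy, scipy, OpenCV 4.12 (cv2) and the standard library are available. Lean on these libraries where they do the work, as an engineer would, in place of code of your own. Each camera call takes 0.05 s, during which the arm holds its last target.

## Working session

There is one attempt and no reset: what is moved stays moved. The work goes in short steps, Python scripts to look and compute and a tool call to move; the robot and the scene stay as the last step left them, time stands still between calls to the robot, and variables do not carry over. Pictures are saved under pics/ and viewed, and the job is handed in when it is done.

Besides the shell and the picture viewer there is one more tool, called after "Call:" by a JSON object that holds its "op" and its "data". step_arm: Moves the arm, as the interface text tells. Its arguments: {"type":"object","properties":{"offset":{"type":"array","items":{"type":"array","items":{"type":"number"}}},"spin":{"type":"array","items":{"type":"number"}},"hand":{"type":"number"},"squeeze":{"type":"number"}},"required":["offset","spin"]}

```bash
mkdir -p pics; ls
python3 - <<'E'
from cell import manip, imaging, outline_of
import cv2
for n in ("scene","top"):
    im=imaging.camera(n); cv2.imwrite(f"pics/{n}0.png",im)
    c=imaging.calibration(n); print(n,c)
o=manip.get_obs(); print(o)
E
```

```text
pics
scene {'fx': 602.118532018437, 'fy': 602.118532018437, 'cx': 328.96483151238044, 'cy': 241.68605453629212, 'view': array([[ 5.78964652e-01,  8.15179762e-01, -1.67895271e-02,
        -2.74842655e+02],
       [ 5.77790320e-01, -4.24718630e-01, -6.96973766e-01,
        -1.91345660e+02],
       [-5.75289734e-01,  3.93822348e-01, -7.16900049e-01,
         1.83893754e+03],
       [ 0.00000000e+00,  0.00000000e+00,  0.00000000e+00,
         1.00000000e+00]])}
top {'fx': 493.4788872668967, 'fy': 493.4788872668967, 'cx': 320.4148419936196, 'cy': 237.1982341095907, 'view': array([[-8.68915999e-02, -9.96213750e-01, -2.83089568e-03,
         3.89733862e+01],
       [-9.73051794e-01,  8.54799328e-02, -2.14157390e-01,
         4.78163885e+02],
       [ 2.13588521e-01, -1.58538701e-02, -9.76795065e-01,
         1.45679606e+03],
       [ 0.00000000e+00,  0.00000000e+00,  0.00000000e+00,
         1.00000000e+00]])}
{'time': 0.1, 'joints': array([-1.47508521e+00,  2.45729682e-01,  1.55891784e+00,  1.05089191e-05,
        1.33871587e+00, -1.74072062e-01]), 'joint_vel': array([ 0.00105581, -0.00194975, -0.00358705, -0.00094021, -0.00294089,
        0.00083256]), 'tau': array([-3.18193388e-04, -4.30670571e+01, -3.27128112e+01, -1.68342272e-04,
        2.80386012e-03, -2.70767899e-06]), 'position': array([ 173.21541509, -625.96144257,  230.28599997]), 'orientation': array([-0.09506474,  0.70130863, -0.70005778,  0.09512101]), 'ft_force': array([-0.21741469,  0.13533056,  0.34061166]), 'wrist_torque': array([-0.03532405,  0.01477808, -0.03263059]), 'grip_width': 85.32250917042994}
```

View pics/scene0.png

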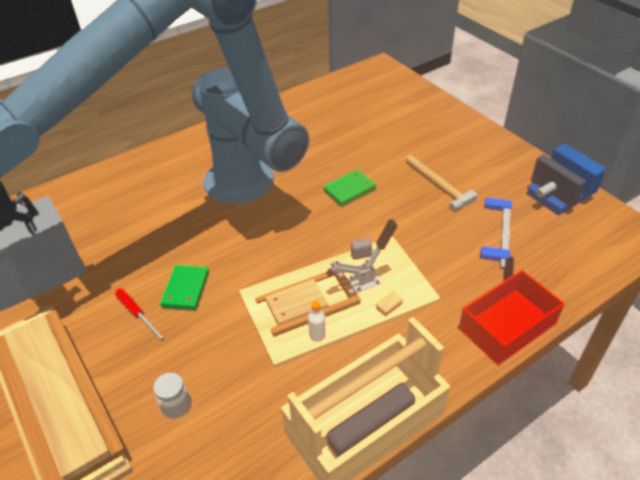

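View pics/top0.png

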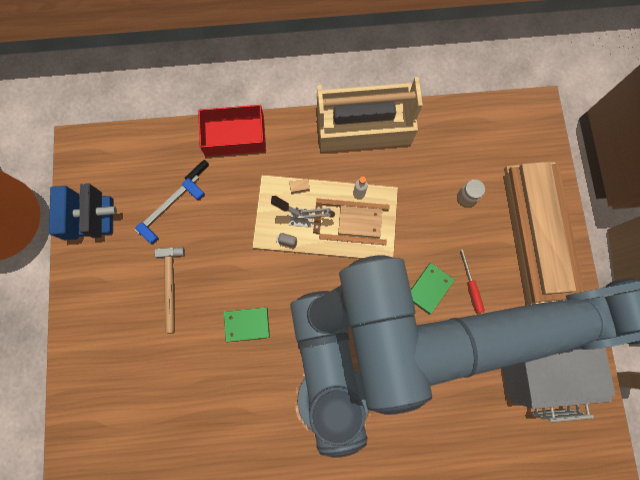

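The top view shows the jig plate from about (257,178) to (397,257), the board near (360,221), the clamp near (305,213) and the handle at (279,203). The glue bottle is at (361,187), next to the fence.

```bash
cat > h.py <<'E'
import numpy as np, cv2
from cell import manip, imaging, outline_of
def proj(n,P):
    c=imaging.calibration(n); P=np.atleast_2d(P); q=P@c['view'][:3,:3].T+c['view'][:3,3]
    return np.c_[c['fx']*q[:,0]/q[:,2]+c['cx'], c['fy']*q[:,1]/q[:,2]+c['cy']]
def back(n,uv,z):
    c=imaging.calibration(n); R=c['view'][:3,:3]; t=c['view'][:3,3]
    uv=np.atleast_2d(uv); d=np.c_[(uv[:,0]-c['cx'])/c['fx'],(uv[:,1]-c['cy'])/c['fy'],np.ones(len(uv))]@R
    o=-R.T@t
    return o+d*((z-o[2])/d[:,2])[:,None]
E
python3 - <<'E'
from h import *
for n in ("scene","top"):
    im=imaging.camera(n)
    for k in ("jig","board","clamp_lever","clamp_arm","glue","offcut","tape"):
        for r in outline_of(n,k)[:3]:
            m=r['region']; ys,xs=np.nonzero(m); print(n,k,round(r['p'],2),r['bbox'],m.sum(),xs.mean().round(1),ys.mean().round(1))
        r=outline_of(n,k)
        if r: np.save(f"pics/{n}_{k}.npy",r[0]['region'])
x,y,w,h=245,170,160,95
im=cv2.imread("pics/top0.png")[y:y+h,x:x+w]; cv2.imwrite("pics/tc.png",cv2.resize(im,None,fx=5,fy=5,interpolation=cv2.INTER_CUBIC))
im=cv2.imread("pics/scene0.png")[210:365,235:445]; cv2.imwrite("pics/sc.png",cv2.resize(im,None,fx=3.8,fy=3.8,interpolation=cv2.INTER_CUBIC))
E
```

```text
scene board 0.95 [160.5, 263.9, 48.9, 47.3] 1633 184.1 287.5
scene board 0.72 [327.3, 169.8, 48.7, 37.9] 1168 348.6 187.4
scene clamp_lever 0.75 [366.1, 218.3, 29.2, 51.4] 448 381.6 241.2
scene clamp_arm 0.61 [325.0, 261.1, 33.8, 16.8] 359 341.3 268.2
scene clamp_arm 0.6 [362.0, 217.8, 34.1, 52.0] 474 381.5 241.3
scene glue 0.65 [308.5, 300.1, 17.5, 40.4] 589 315.8 323.0
scene offcut 0.94 [374.2, 292.7, 30.1, 25.6] 415 388.2 303.5
scene tape 0.76 [351.5, 237.3, 20.9, 21.4] 408 360.5 248.2
top jig 0.58 [252.7, 174.8, 144.5, 84.1] 8704 321.0 218.1
top board 0.81 [337.3, 206.5, 46.1, 31.5] 1235 360.1 221.9
top board 0.75 [223.7, 307.9, 48.5, 36.5] 1361 246.5 324.6
top board 0.63 [410.3, 264.3, 41.0, 50.2] 1266 430.6 288.2
top clamp_lever 0.81 [269.0, 195.0, 33.0, 21.4] 269 283.3 205.6
top clamp_arm 0.73 [305.9, 206.1, 27.1, 13.6] 205 320.9 213.0
top glue 0.6 [355.7, 178.6, 14.6, 20.6] 189 360.2 187.5
top offcut 0.48 [288.8, 180.7, 20.6, 12.1] 226 298.5 186.1
top tape 0.62 [276.3, 231.3, 20.7, 15.1] 212 286.6 239.7
```

View pics/tc.png

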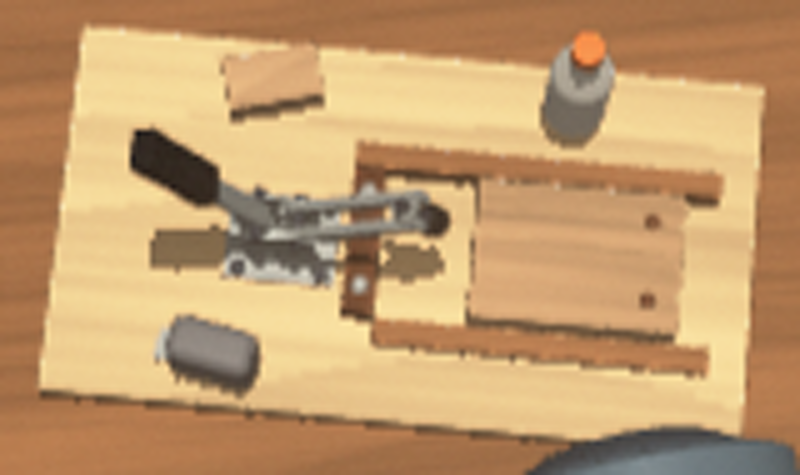

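View pics/sc.png

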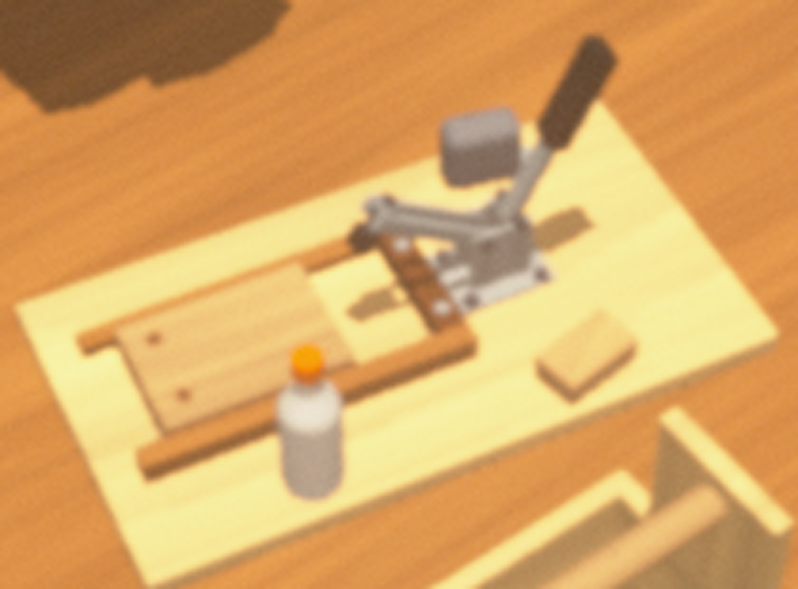

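```bash
cat > fit.py <<'E'
from h import *
from scipy.optimize import least_squares
T=lambda U:(np.array(U,float)+.5)/5-.5+[245,170]
S=lambda U:(np.array(U,float)+.5)/3.8-.5+[235,210]
tp=T([(83,26),(765,88),(40,390)]); tj=np.array([(130,205,18),(130,-235,18),(-110,205,18)],float)
sp=S([(18,308),(150,585),(778,333),(600,103)]); sj=np.array([(-110,-235,18),(130,-235,18),(130,205,18),(-110,205,18)],float)
def w(p,P):
    c,s=np.cos(p[2]),np.sin(p[2]); P=np.atleast_2d(P)
    return np.c_[p[0]+c*P[:,0]-s*P[:,1],p[1]+s*P[:,0]+c*P[:,1],P[:,2]]
if __name__=="__main__":
    f=lambda p:np.r_[(proj("top",w(p,tj))-tp).ravel(),(proj("scene",w(p,sj))-sp).ravel()]
    for g in (f,lambda p:f(p)[:6],lambda p:f(p)[6:]):
        r=least_squares(g,[550,50,0]); print(r.x.round(4),r.fun.round(1))
    r=least_squares(f,[550,50,0]); p=r.x; np.save("jig.npy",p)
    R=np.array([[np.cos(p[2]),-np.sin(p[2])],[np.sin(p[2]),np.cos(p[2])]])
    J=lambda P:np.c_[(P[:,:2]-p[:2])@R,P[:,2]].round(1)
    print("board top (z42): ",J(back("top",T([(478,178),(688,198),(468,322),(678,338)]),42)))
    print("scene board rear corners/front",J(back("scene",S([(117,330),(165,430),(303,262),(357,362)]),42)))
    print("stop top edge top/scn",J(back("top",T([(383,172),(376,318)]),38)),J(back("scene",S([(437,330),(380,240)]),38)))
    # handle end along lever from angle: project handle centreline
    for a in (0,.06,.12):
        e=np.radians(65)-a
        L=[(0,75+d*np.cos(e),72+d*np.sin(e)) for d in (0,58,136)]
        print(a,((proj("top",w(p,L))-[245,170])*5).round(),((proj("scene",w(p,L))-[235,210])*3.8).round())
    print("glue",J(back("top",T([(570,135)]),18)),J(back("scene",S([(312,490)]),18)))
E
python3 fit.py
```

```text
[ 5.471598e+02 -1.092600e+01 -1.780000e-01] [ 0.2 -0.8  0.4 -1.5 -0.2 -0.8 -0.8 -1.  -0.4  0.   0.7 -0.4 -0.4 -1.9]
[ 5.436187e+02 -1.013480e+01 -1.807000e-01] [ 0.1  0.1  0.4 -0.2 -0.5  0.1]
[ 5.492682e+02 -1.165520e+01 -1.795000e-01] [-0.6 -0.5 -0.3  0.7  1.   0.4 -0.1 -1.3]
board top (z42):  [[  41.8  -56.    42. ]
 [  40.7 -187.4   42. ]
 [ -50.6  -57.5   42. ]
 [ -49.  -187.    42. ]]
scene board rear corners/front [[ -40.7 -187.1   42. ]
 [  46.1 -188.8   42. ]
 [ -40.7  -56.8   42. ]
 [  49.8  -60.2   42. ]]
stop top edge top/scn [[ 41.5   3.5  38. ]
 [-52.3  -0.7  38. ]] [[ 45.9  -1.9  38. ]
 [-39.   -1.7  38. ]]
0 [[258. 209.]
 [212. 182.]
 [145. 143.]] [[510. 206.]
 [547. 138.]
 [599.  42.]]
0.06 [[258. 209.]
 [207. 182.]
 [133. 143.]] [[510. 206.]
 [551. 138.]
 [608.  43.]]
0.12 [[258. 209.]
 [202. 183.]
 [121. 144.]] [[510. 206.]
 [555. 139.]
 [618.  44.]]
glue [[  82.4 -112.3   18. ]] [[ 110.4 -119.6   18. ]]
```

```bash
cat > go.py <<'E'
from fit import *
from scipy.spatial.transform import Rotation as Ro
p=np.load("jig.npy"); 
def st():
    o=manip.get_obs(); A=Ro.from_quat(o['orientation']).as_matrix()
    R=np.array([[np.cos(p[2]),-np.sin(p[2])],[np.sin(p[2]),np.cos(p[2])]])
    return o,A,np.r_[(o['position'][:2]-p[:2])@R,o['position'][2]]
def to(*targets):
    o,A,j=st()
    print("t",round(o['time'],2),"jig tcp",j.round(1),"grip",o['grip_width'].round(1),"F",o['ft_force'].round(1),"J",o['joints'].round(2))
    print("axes x,y,z",A.T.round(3).tolist())
    jx=np.array([np.cos(p[2]),np.sin(p[2]),0]); z=A[:,2]; y=A[:,1]
    # angle about tool y taking z to +-jx
    for s in (1,-1):
        a=np.arctan2(np.dot(np.cross(z,s*jx),y),np.dot(z,s*jx)); print("spin units",(np.degrees(a)/5).round(2))
    for t in targets:
        d=w(p,t)[0]-o['position']; print(t,"off",(A.T@d/25).round(2))
E
python3 -c "
from go import *
p[:]=[546.5,-11,-.1795]; np.save('jig.npy',p)
to((0,-240,230),(0,-215,80),(0,-215,24))"
```

```text
Traceback (most recent call last):
  File "go.py", line 10, in to
    print("t",round(o['time'],2),"jig tcp",j.round(1),"grip",o['grip_width'].round(1),"F",o['ft_force'].round(1),"J",o['joints'].round(2))
                                                             ^^^^^^^^^^^^^^^^^^^^^
AttributeError: 'float' object has no attribute 'round'
```

```bash
sed -i "s/o\['grip_width'\].round(1)/round(o['grip_width'],1)/" go.py; python3 -c "
from go import *
to((0,-240,230),(0,-215,80),(0,-215,24))"
```

```text
t 1.6 jig tcp [-257.3 -672.2  231.3] grip 85.2 F [0.3 0.6 0.3] J [-1.48  0.25  1.56 -0.    1.34 -0.17]
axes x,y,z [[-0.964, -0.267, 0.0], [-0.0, -0.0, -1.0], [0.267, -0.964, 0.0]]
spin units -12.85
spin units 23.15
(0, -240, 230) off [-16.78   0.05 -11.1 ]
(0, -215, 80) off [-17.22   6.05 -12.  ]
(0, -215, 24) off [-17.22   8.29 -12.  ]
```

Call:
{"op": "step_arm", "data": {"offset": [[-1.1,0,-0.7],[-2.2,0,-1.5],[-3.4,0,-2.2],[-4.5,0,-3.0],[-5.6,0,-3.7]], "spin": [-0.8,-1.7,-2.6,-3.4,-4.3], "hand": 0, "squeeze": 60}}

```text
time: 2.02
position: [284.3, -498.6, 231.3]
orientation: [-0.225, 0.67, -0.67, 0.225]
ft_force: [0.3, -0.7, -0.4]
grip_width: 25.6
```

```bash
python3 -c "
from go import *
to((0,-240,230),(0,-215,80),(0,-215,24))"
```

```text
t 2.02 jig tcp [-170.9 -526.6  231.3] grip 25.6 F [ 0.3 -0.7 -0.4] J [-1.25  0.07  1.76  0.    1.32 -0.33]
axes x,y,z [[-0.797, -0.604, -0.0], [0.0, 0.0, -1.0], [0.604, -0.797, 0.0]]
spin units -8.51
spin units 27.49
(0, -240, 230) off [-13.07   0.05  -2.72]
(0, -215, 80) off [-13.8    6.05  -3.4 ]
(0, -215, 24) off [-13.8    8.29  -3.4 ]
```

Call:
{"op": "step_arm", "data": {"offset": [[-1.3,0,-0.3],[-2.6,0,-0.6],[-3.9,0,-0.8],[-5.2,0,-1.1],[-6.5,0,-1.4]], "spin": [-0.9,-1.8,-2.6,-3.5,-4.3]}}

```text
time: 2.43
position: [393.6, -371.3, 231.6]
orientation: [0.347, -0.616, 0.616, -0.347]
ft_force: [-0.7, 0.1, 1.3]
grip_width: -0.2
```

```bash
python3 -c "
from go import *
to((0,-240,230),(0,-215,80),(0,-215,24))"
```

```text
t 2.43 jig tcp [ -86.1 -381.8  231.6] grip -0.2 F [-0.7  0.1  1.3] J [-0.97 -0.01  1.84  0.    1.32 -0.42]
axes x,y,z [[-0.517, -0.856, 0.0], [0.0, -0.0, -1.0], [0.856, -0.517, 0.001]]
spin units -4.17
spin units 31.83
(0, -240, 230) off [-6.53  0.06  1.2 ]
(0, -215, 80) off [-7.46  6.06  0.84]
(0, -215, 24) off [-7.46  8.3   0.84]
```

Call:
{"op": "step_arm", "data": {"offset": [[-1.3,0,0.25],[-2.6,0,0.5],[-3.9,0,0.75],[-5.2,0,1.0],[-6.5,0,1.2]], "spin": [-0.8,-1.7,-2.5,-3.4,-4.2]}}

```text
time: 2.85
position: [504.3, -246.3, 231.8]
orientation: [0.455, -0.541, 0.542, -0.455]
ft_force: [1.4, 0.4, -0.4]
grip_width: 0.0
```

```bash
python3 -c "
from go import *
for n in ('top','scene'):
    cv2.imwrite(f'pics/{n}1.png',imaging.camera(n))
to((0,-240,230),(0,-215,80),(0,-215,26))"
```

```text
t 2.95 jig tcp [   1.2 -237.   231.7] grip -0.2 F [-0.1 -0.   0.1] J [-0.65  0.04  1.79  0.    1.32 -0.48]
axes x,y,z [[-0.17, -0.985, -0.0], [0.001, 0.0, -1.0], [0.985, -0.17, 0.001]]
spin units 0.1
spin units -35.9
(0, -240, 230) off [ 0.12  0.07 -0.05]
(0, -215, 80) off [-0.88  6.07 -0.05]
(0, -215, 26) off [-0.88  8.23 -0.05]
```

View pics/top1.png

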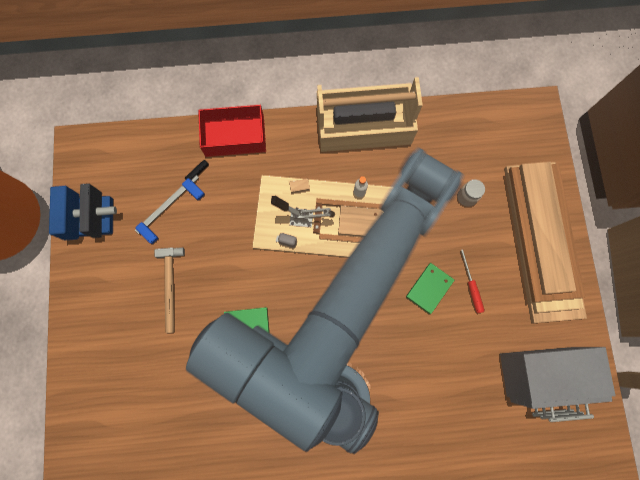

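Arm is above the channel's open end. Descending behind the board.

Call:
{"op": "step_arm", "data": {"offset": [[-0.2,1.5,-0.05],[-0.4,3.0,-0.05],[-0.6,4.5,-0.05],[-0.7,5.8,-0.05],[-0.7,6.8,-0.05]], "spin": [0.1,0.1,0.1,0.1,0.1]}}

```text
time: 3.37
position: [505.8, -226.0, 58.7]
orientation: [-0.453, 0.544, -0.542, 0.453]
ft_force: [0.2, -0.8, 0.3]
grip_width: 0.0
```

```bash
python3 -c "
from go import *
im=imaging.camera('scene'); cv2.imwrite('pics/s2.png',cv2.resize(im[150:400,170:490],None,fx=2.4,fy=2.4))
to((0,-215,28),(0,-199,28))"
```

```text
t 3.42 jig tcp [  -4.7 -217.8   54.3] grip 0.2 F [-4.2  1.1 -1.4] J [-0.63  0.25  1.91  0.    0.99 -0.45]
axes x,y,z [[-0.179, -0.984, -0.005], [-0.008, 0.007, -1.0], [0.984, -0.179, -0.009]]
spin units -0.01
spin units 35.99
(0, -215, 28) off [-0.11  1.05  0.2 ]
(0, -199, 28) off [-0.75  1.05  0.2 ]
```

View pics/s2.png

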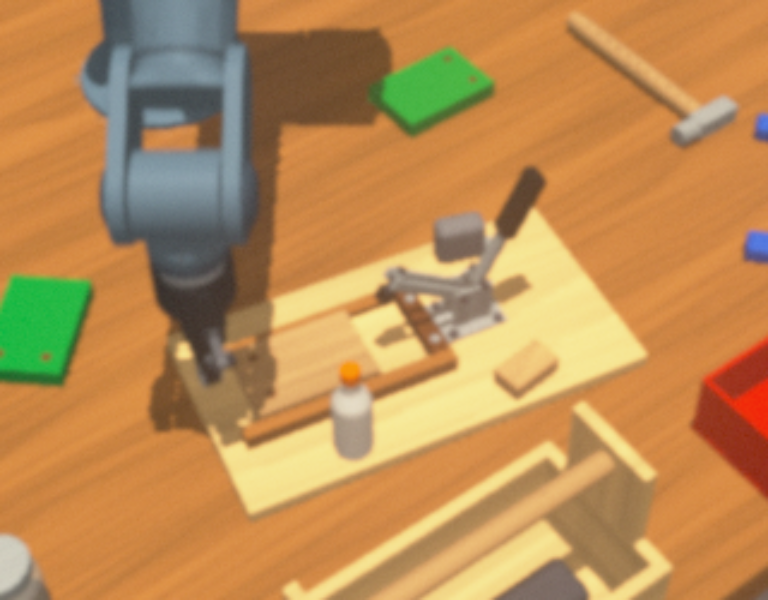

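The fingers are behind the board's rear end at about (212,378) in this crop, and the glue bottle is clear. Lowering, then pushing.

Call:
{"op": "step_arm", "data": {"offset": [[-0.1,0.5,0.2],[-0.1,0.9,0.2],[-0.1,1.05,0.2],[-0.1,1.05,0.2]], "spin": [0,0,0,0]}}

```text
time: 3.75
position: [507.9, -223.0, 28.0]
orientation: [-0.454, 0.547, -0.539, 0.452]
ft_force: [0.3, -0.8, 0.7]
grip_width: -0.1
```

```bash
python3 -c "
from go import *
im=imaging.camera('scene'); cv2.imwrite('pics/s3.png',cv2.resize(im[220:360,220:400],None,fx=4,fy=4))
to((0,-199,28),(0,-145,28))"
```

```text
t 3.8 jig tcp [   0.4 -215.7   28.8] grip 0.1 F [-0.3  0.2  0. ] J [-0.62  0.31  1.9   0.    0.95 -0.44]
axes x,y,z [[-0.18, -0.984, -0.005], [-0.007, 0.006, -1.0], [0.984, -0.18, -0.008]]
spin units -0.01
spin units 35.99
(0, -199, 28) off [-0.67  0.04 -0.02]
(0, -145, 28) off [-2.83  0.05 -0.02]
```

View pics/s3.png

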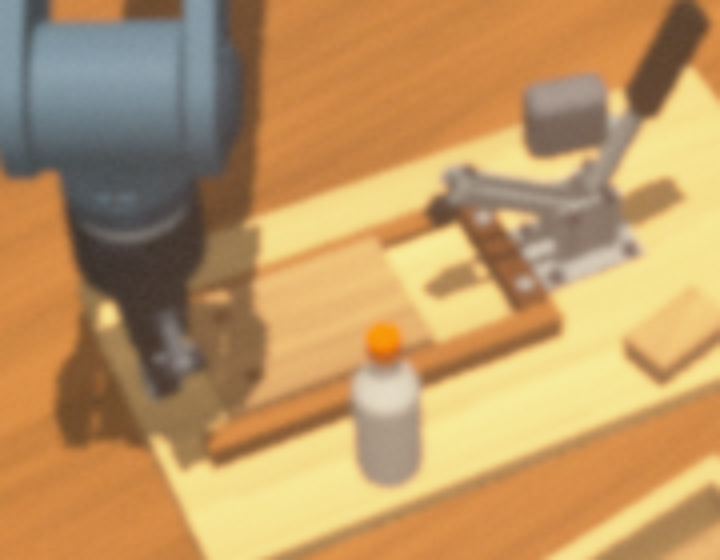

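Call:
{"op": "step_arm", "data": {"offset": [[-0.3,0,0],[-0.6,0,0],[-0.9,0,0],[-1.2,0,0],[-1.5,0,0]], "spin": [0,0,0,0,0]}}

```text
time: 4.22
position: [515.9, -186.0, 29.8]
orientation: [-0.454, 0.546, -0.54, 0.452]
ft_force: [-0.2, -0.6, 1.8]
grip_width: -0.1
```

```bash
python3 -c "
from go import *
to((0,-145,28))"
```

```text
t 4.22 jig tcp [   1.1 -177.6   29.8] grip -0.1 F [-0.2 -0.6  1.8] J [-0.55  0.29  1.92  0.    0.94 -0.37]
axes x,y,z [[-0.179, -0.984, -0.004], [-0.006, 0.005, -1.0], [0.984, -0.179, -0.007]]
spin units -0.01
spin units 35.99
(0, -145, 28) off [-1.31  0.08 -0.04]
```

Call:
{"op": "step_arm", "data": {"offset": [[-0.25,0.05,0],[-0.5,0.05,0],[-0.7,0.05,0],[-0.9,0.05,0],[-1.0,0.05,0]], "spin": [0,0,0,0,0]}}

```text
time: 4.63
position: [520.4, -160.7, 28.6]
orientation: [-0.454, 0.546, -0.54, 0.453]
ft_force: [-1.1, -2.5, 1.2]
grip_width: -0.0
```

```bash
python3 -c "
from go import *
for n,b in (('scene',(220,360,220,400)),('top',(170,265,245,405))):
  im=imaging.camera(n); a=b; cv2.imwrite('pics/4%s.png'%n,cv2.resize(im[a[0]:a[1],a[2]:a[3]],None,fx=4,fy=4))
to((0,-145,28))"
```

```text
t 4.73 jig tcp [   0.7 -151.9   28.3] grip 0.1 F [ 0.3 -0.4  0.5] J [-0.51  0.29  1.93  0.    0.94 -0.33]
axes x,y,z [[-0.179, -0.984, -0.004], [-0.007, 0.006, -1.0], [0.984, -0.179, -0.007]]
spin units -0.0
spin units 36.0
(0, -145, 28) off [-0.28  0.02 -0.03]
```

View pics/4scene.png

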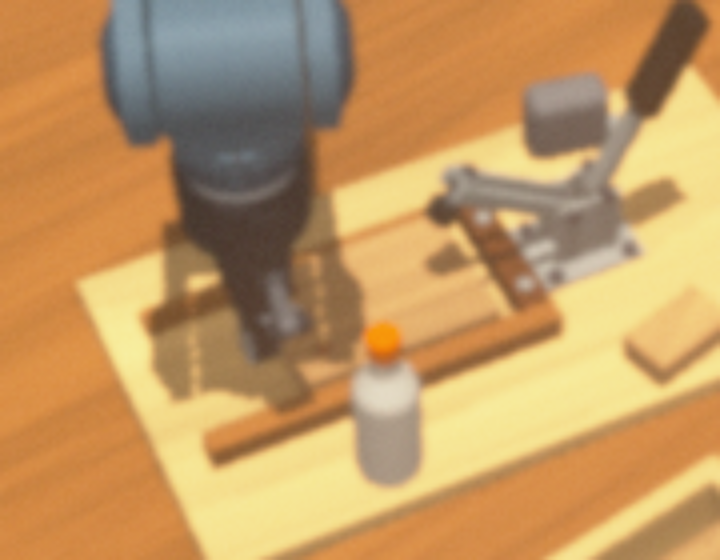

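View pics/4top.png

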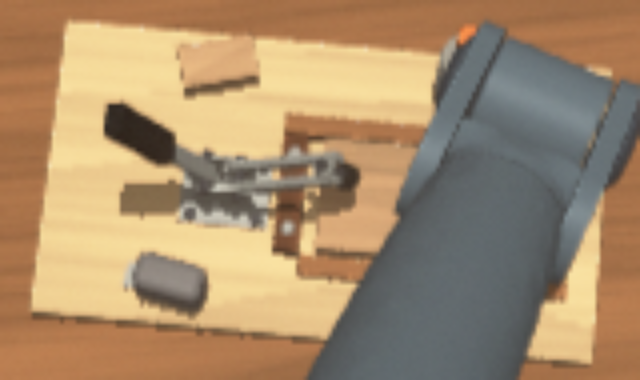

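The board's front edge is at x≈317 in the top crop and the stop face at ≈300, so about 11 mm remain. Continuing in small steps until the force rises.

Call:
{"op": "step_arm", "data": {"offset": [[-0.1,0,0],[-0.2,0,0],[-0.3,0,0],[-0.36,0,0]], "spin": [0,0,0,0]}}

```text
time: 5.07
position: [521.6, -151.5, 28.2]
orientation: [-0.454, 0.546, -0.54, 0.453]
ft_force: [0.8, -2.0, 0.6]
grip_width: 0.2
```

Call:
{"op": "step_arm", "data": {"offset": [[-0.06,0,0],[-0.12,0,0],[-0.12,0,0]], "spin": [0,0,0]}}

```text
time: 5.32
position: [522.1, -148.5, 28.2]
orientation: [-0.454, 0.546, -0.54, 0.452]
ft_force: [-0.8, -1.4, 0.4]
grip_width: -0.2
```

```bash
python3 -c "
from go import *
to((0,-145,28))"
```

```text
t 5.32 jig tcp [   0.5 -139.6   28.2] grip -0.2 F [-0.8 -1.4  0.4] J [-0.49  0.28  1.93  0.    0.94 -0.31]
axes x,y,z [[-0.179, -0.984, -0.004], [-0.007, 0.006, -1.0], [0.984, -0.179, -0.008]]
spin units -0.0
spin units 36.0
(0, -145, 28) off [ 0.21  0.01 -0.02]
```

Call:
{"op": "step_arm", "data": {"offset": [[-0.06,0,0],[-0.12,0,0],[-0.12,0,0]], "spin": [0,0,0]}}

```text
time: 5.57
position: [522.1, -148.4, 28.5]
orientation: [-0.456, 0.544, -0.541, 0.451]
ft_force: [-5.9, -13.7, -0.3]
grip_width: -0.3
```

Call:
{"op": "step_arm", "data": {"offset": [[-0.05,0,0],[-0.08,0,0],[-0.08,0,0]], "spin": [0,0,0]}}

```text
time: 5.82
position: [522.0, -148.4, 28.6]
orientation: [-0.457, 0.543, -0.541, 0.45]
ft_force: [-3.6, -11.0, 0.6]
grip_width: -0.0
```

```bash
python3 -c "
from go import *
for n,b in (('scene',(220,360,220,400)),('top',(170,265,245,405))):
  im=imaging.camera(n); a=b; cv2.imwrite('pics/5%s.png'%n,cv2.resize(im[a[0]:a[1],a[2]:a[3]],None,fx=4,fy=4))
to((0,-145,28))"
```

```text
t 5.92 jig tcp [   0.5 -139.6   28.5] grip -0.3 F [ -4.3 -11.5  -0.9] J [-0.48  0.28  1.93 -0.01  0.93 -0.3 ]
axes x,y,z [[-0.176, -0.984, 0.005], [-0.009, -0.004, -1.0], [0.984, -0.176, -0.008]]
spin units 0.03
spin units -35.97
(0, -145, 28) off [ 0.22  0.02 -0.02]
```

View pics/5top.png

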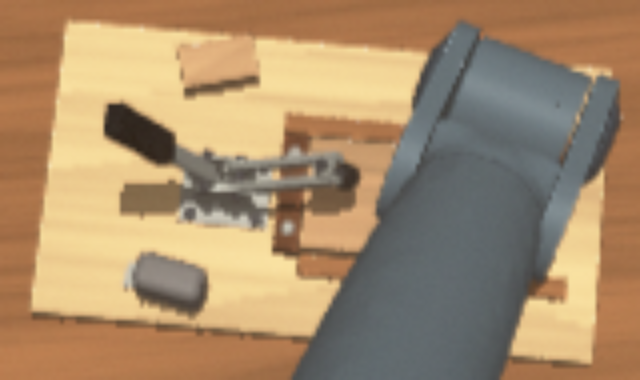

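The board is home: it stops at tool y≈-139.6 with 12 N, and there is no gap at the stop in the top view. Backing off and rising.

Call:
{"op": "step_arm", "data": {"offset": [[0.3,0,0],[0.6,-0.1,0],[0.7,-1.2,0],[0.7,-2.6,0],[0.7,-4.1,0]], "spin": [0,0,0,0,0]}}

```text
time: 6.33
position: [518.6, -164.8, 131.0]
orientation: [-0.457, 0.545, -0.54, 0.45]
ft_force: [0.7, -0.5, 0.4]
grip_width: -0.3
```

Call:
{"op": "step_arm", "data": {"offset": [[0,-1.3,0],[0,-2.7,0],[0,-4.0,0],[0,-5.0,0],[0,-5.0,0]], "spin": [0,0,0,0,0]}}

```text
time: 6.75
position: [522.9, -166.1, 263.1]
orientation: [0.455, -0.541, 0.544, -0.452]
ft_force: [0.2, -0.2, -0.1]
grip_width: 0.1
```

```bash
python3 -c "
from go import *
for n,b in (('scene',(220,360,220,400)),('top',(170,265,245,405))):
  im=imaging.camera(n); a=b; cv2.imwrite('pics/6%s.png'%n,cv2.resize(im[a[0]:a[1],a[2]:a[3]],None,fx=4,fy=4))
to((0,80,240),(0,80,180))"
```

```text
t 6.85 jig tcp [   2.  -156.   257.1] grip 0.2 F [ 0.1  0.1 -0.4] J [-0.51 -0.01  1.79 -0.01  1.37 -0.33]
axes x,y,z [[-0.177, -0.984, 0.003], [-0.01, -0.002, -1.0], [0.984, -0.177, -0.01]]
spin units 0.02
spin units -35.98
(0, 80, 240) off [-9.44  0.65 -0.06]
(0, 80, 180) off [-9.45  3.05 -0.04]
```

View pics/6scene.png

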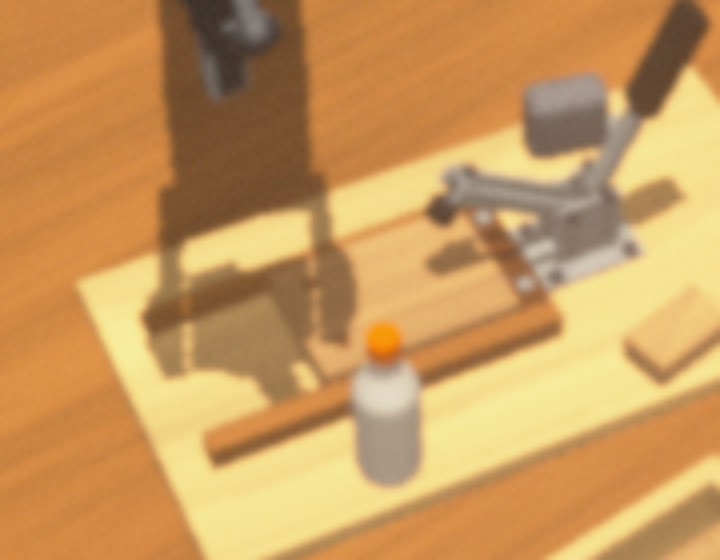

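The board lies against the stop (scene crop, edge at about (500,250)–(530,300)) and the lever is still open. Moving over the clamp.

Call:
{"op": "step_arm", "data": {"offset": [[-1.4,0.1,0],[-2.9,0.2,0],[-4.3,0.3,0],[-5.8,0.4,0],[-7.2,0.5,0]], "spin": [0,0,0,0,0]}}

```text
time: 7.27
position: [551.2, 14.3, 241.5]
orientation: [-0.457, 0.546, -0.539, 0.45]
ft_force: [0.9, 0.4, -0.0]
grip_width: 0.1
```

```bash
python3 -c "
from go import *
to((0,80,240),(0,80,180))"
```

```text
t 7.27 jig tcp [1.000e-01 2.570e+01 2.415e+02] grip 0.1 F [ 0.9  0.4 -0. ] J [-0.18  0.01  1.79 -0.    1.35  0.  ]
axes x,y,z [[-0.177, -0.984, 0.003], [-0.014, -0.0, -1.0], [0.984, -0.177, -0.014]]
spin units 0.01
spin units -35.99
(0, 80, 240) off [-2.17  0.05  0.  ]
(0, 80, 180) off [-2.18  2.45  0.03]
```

Call:
{"op": "step_arm", "data": {"offset": [[-0.8,0.1,0],[-1.6,0.5,0],[-2.2,1.3,0],[-2.2,2.2,0],[-2.2,2.4,0]], "spin": [0,0,0,0,0]}}

```text
time: 7.68
position: [556.4, 69.5, 175.2]
orientation: [-0.46, 0.548, -0.536, 0.447]
ft_force: [-0.9, 0.3, -0.6]
grip_width: 0.1
```

```bash
cat > lev.py <<'E'
from go import *
def pt(a,r=115):
    e=np.radians(65)-a
    return (0,75+r*np.cos(e)-8*np.sin(e)-10, 72+r*np.sin(e)+8*np.cos(e))
if __name__=="__main__":
    im=imaging.camera('scene'); cv2.imwrite('pics/L%d.png'%(manip.get_obs()['time']*100),cv2.resize(im[180:320,300:480],None,fx=4,fy=4))
    for a in (0,.2,.4,.6,.8,.9,1.0,1.05): print(a,np.round(pt(a),1))
    to(*[pt(a) for a in (0,.1,.2,.3,.4,.5,.6,.7,.8,.9,1.0,1.05)])
E
python3 lev.py; ls pics|grep L
```

```text
0 [  0.  106.4 179.6]
0.2 [  0.  126.9 169.2]
0.4 [  0. 145. 155.]
0.6 [  0.  159.9 137.5]
0.8 [  0.  171.  117.3]
0.9 [  0.  175.  106.5]
1.0 [  0.  177.9  95.3]
1.05 [  0.  178.9  89.7]
t 7.73 jig tcp [ -4.2  80.5 176. ] grip -0.2 F [-0.1 -1.6  0.1] J [-0.08  0.11  1.82 -0.    1.24  0.1 ]
axes x,y,z [[-0.177, -0.984, 0.003], [-0.024, 0.001, -1.0], [0.984, -0.177, -0.024]]
spin units 0.02
spin units -35.98
(0, np.float64(106.35063780388725), np.float64(179.60634160314035)) off [-1.03 -0.15  0.17]
(0, np.float64(116.88676558687804), np.float64(174.94058265296718)) off [-1.46  0.03  0.17]
(0, np.float64(126.90445795960906), np.float64(169.24627542855814)) off [-1.86  0.26  0.18]
(0, np.float64(136.30362145130093), np.float64(162.58031556541178)) off [-2.23  0.53  0.19]
(0, np.float64(144.99034272729494), np.float64(155.00930713100726)) off [-2.58  0.83  0.19]
(0, np.float64(152.87782694004966), np.float64(146.60889713897856)) off [-2.9   1.16  0.2 ]
(0, np.float64(159.88726495456692), np.float64(137.4630197091596)) off [-3.18  1.53  0.21]
(0, np.float64(165.9486207832178), np.float64(127.66305742560402)) off [-3.43  1.92  0.22]
(0, np.float64(171.00133136218022), np.float64(117.30692827201233)) off [-3.63  2.33  0.23]
(0, np.float64(174.9949116775533), np.float64(106.49810726760597)) off [-3.79  2.76  0.24]
(0, np.float64(177.88945919492795), np.float64(95.34459257893982)) off [-3.91  3.21  0.25]
(0, np.float64(178.9151201108391), np.float64(89.6732965270519)) off [-3.95  3.43  0.26]
L773.png
```

View pics/L773.png

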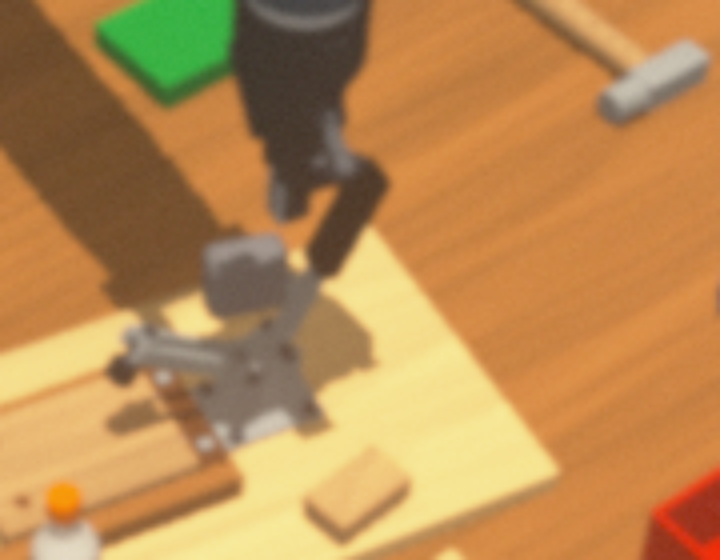

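The fingertips at (290,215) are just board-side of the handle, as intended. Starting the push along the handle's arc.

Call:
{"op": "step_arm", "data": {"offset": [[-0.5,-0.1,0.15],[-1.0,-0.1,0.17],[-1.4,0.0,0.17],[-1.65,0.15,0.17],[-1.9,0.28,0.18]], "spin": [0,0,0,0,0]}}

```text
time: 8.15
position: [570.5, 115.5, 170.2]
orientation: [-0.46, 0.547, -0.537, 0.448]
ft_force: [-0.4, -2.8, 3.8]
grip_width: -0.2
```

```bash
python3 lev.py | tail -12 | sed 's/np.float64//g'; ls pics|grep L
```

```text
(0, (106.35063780388725), (179.60634160314035)) off [ 0.93 -0.41 -0.04]
(0, (116.88676558687804), (174.94058265296718)) off [ 0.5  -0.22 -0.03]
(0, (126.90445795960906), (169.24627542855814)) off [ 0.1   0.   -0.03]
(0, (136.30362145130093), (162.58031556541178)) off [-0.27  0.27 -0.02]
(0, (144.99034272729494), (155.00930713100726)) off [-0.62  0.57 -0.01]
(0, (152.87782694004966), (146.60889713897856)) off [-0.94  0.91 -0.01]
(0, (159.88726495456692), (137.4630197091596)) off [-1.22  1.27  0.  ]
(0, (165.9486207832178), (127.66305742560402)) off [-1.46  1.66  0.01]
(0, (171.00133136218022), (117.30692827201233)) off [-1.67  2.08  0.02]
(0, (174.9949116775533), (106.49810726760597)) off [-1.83  2.51  0.03]
(0, (177.88945919492795), (95.34459257893982)) off [-1.94  2.95  0.04]
(0, (178.9151201108391), (89.6732965270519)) off [-1.99  3.18  0.05]
L773.png
L819.png
```

Call:
{"op": "step_arm", "data": {"offset": [[-0.2,0.18,0],[-0.45,0.42,0],[-0.7,0.68,0],[-0.96,0.95,0],[-1.22,1.3,0]], "spin": [0,0,0,0,0]}}

```text
time: 8.62
position: [576.5, 147.1, 138.8]
orientation: [-0.458, 0.547, -0.538, 0.45]
ft_force: [-0.9, -0.8, 7.7]
grip_width: 0.1
```

```bash
python3 lev.py | tail -14 | sed 's/np.float64//g'; ls pics|grep L
```

```text
spin units 0.03
spin units -35.97
(0, (106.35063780388725), (179.60634160314035)) off [ 2.21 -1.73 -0.05]
(0, (116.88676558687804), (174.94058265296718)) off [ 1.79 -1.54 -0.04]
(0, (126.90445795960906), (169.24627542855814)) off [ 1.39 -1.31 -0.04]
(0, (136.30362145130093), (162.58031556541178)) off [ 1.01 -1.05 -0.03]
(0, (144.99034272729494), (155.00930713100726)) off [ 0.66 -0.74 -0.02]
(0, (152.87782694004966), (146.60889713897856)) off [ 0.35 -0.41 -0.02]
(0, (159.88726495456692), (137.4630197091596)) off [ 0.07 -0.04 -0.01]
(0, (165.9486207832178), (127.66305742560402)) off [-0.17  0.35  0.  ]
(0, (171.00133136218022), (117.30692827201233)) off [-0.38  0.76  0.01]
(0, (174.9949116775533), (106.49810726760597)) off [-0.54  1.2   0.02]
(0, (177.88945919492795), (95.34459257893982)) off [-0.65  1.64  0.03]
(0, (178.9151201108391), (89.6732965270519)) off [-0.69  1.87  0.03]
L773.png
L819.png
L866.png
```

Call:
{"op": "step_arm", "data": {"offset": [[-0.17,0.37,0],[-0.36,0.76,0],[-0.5,1.2,0.02],[-0.6,1.65,0.02],[-0.65,1.85,0.02]], "spin": [0,0,0,0,0]}}

```text
time: 9.08
position: [576.9, 163.8, 88.8]
orientation: [-0.46, 0.548, -0.536, 0.448]
ft_force: [-13.7, -6.9, 32.8]
grip_width: -0.1
```

```bash
python3 lev.py | tail -18 | sed 's/np.float64//g'; ls pics|grep L
```

```text
1.0 [  0.  177.9  95.3]
1.05 [  0.  178.9  89.7]
t 9.13 jig tcp [ -1.2 177.4  89.5] grip -0.0 F [-2.6 -0.6  3.9] J [0.09 0.31 1.76 0.   1.1  0.26]
axes x,y,z [[-0.175, -0.985, 0.003], [-0.024, 0.001, -1.0], [0.984, -0.175, -0.024]]
spin units 0.04
spin units -35.96
(0, (106.35063780388725), (179.60634160314035)) off [ 2.85 -3.6  -0.05]
(0, (116.88676558687804), (174.94058265296718)) off [ 2.43 -3.41 -0.04]
(0, (126.90445795960906), (169.24627542855814)) off [ 2.03 -3.18 -0.03]
(0, (136.30362145130093), (162.58031556541178)) off [ 1.65 -2.92 -0.03]
(0, (144.99034272729494), (155.00930713100726)) off [ 1.31 -2.62 -0.02]
(0, (152.87782694004966), (146.60889713897856)) off [ 0.99 -2.28 -0.01]
(0, (159.88726495456692), (137.4630197091596)) off [ 0.71 -1.92  0.  ]
(0, (165.9486207832178), (127.66305742560402)) off [ 0.46 -1.53  0.01]
(0, (171.00133136218022), (117.30692827201233)) off [ 0.26 -1.11  0.02]
(0, (174.9949116775533), (106.49810726760597)) off [ 0.1  -0.68  0.03]
(0, (177.88945919492795), (95.34459257893982)) off [-0.02 -0.23  0.04]
(0, (178.9151201108391), (89.6732965270519)) off [-0.06 -0.01  0.05]
L773.png
L819.png
L866.png
L913.png
```

The handle is at its stop (z 89.5, with a contact spike of about 35 N). Lifting straight up and checking.

Call:
{"op": "step_arm", "data": {"offset": [[0,-0.8,0],[0,-2.0,0],[0,-3.5,0],[0,-5.0,0],[0,-6.2,0]], "spin": [0,0,0,0,0]}}

```text
time: 9.55
position: [580.9, 163.5, 246.2]
orientation: [-0.46, 0.548, -0.536, 0.448]
ft_force: [0.5, 0.1, -0.2]
grip_width: 0.1
```

Call:
{"op": "step_arm", "data": {"offset": [[0,-0.5,-1.3],[0,-0.5,-2.7],[0,-0.5,-4.0],[0,-0.5,-5.0],[0,-0.5,-5.0]], "spin": [0,0,0,0,0]}}

```text
time: 9.97
position: [454.3, 186.2, 260.4]
orientation: [-0.461, 0.548, -0.535, 0.448]
ft_force: [0.7, -1.1, -0.0]
grip_width: -0.1
```

```bash
python3 -c "
from go import *
for n,b in (('scene',(200,360,230,440)),('top',(165,265,240,405))):
  im=imaging.camera(n); a=b; cv2.imwrite('pics/8%s.png'%n,cv2.resize(im[a[0]:a[1],a[2]:a[3]],None,fx=3.7,fy=3.7))
  print(n,[(r['p'],r['bbox']) for r in outline_of(n,'clamp_lever')[:1]])
e=np.radians(5); L=[(0,75+d*np.cos(e),72+d*np.sin(e)) for d in (58,136)]
print(proj('scene',w(p,L)),proj('top',w(p,L)))
to()"
```

```text
scene []
top [(0.73, [262.8, 207.0, 40.6, 9.9])]
[[389.67652789 255.14561732]
 [416.81173215 243.42838426]] [[277.69249444 209.93444179]
 [252.03371588 207.06901209]]
t 10.17 jig tcp [-121.5  177.3  261.3] grip 0.4 F [-0.1 -0.2 -0.3] J [ 0.15 -0.14  1.9   0.    1.4   0.33]
axes x,y,z [[-0.176, -0.984, 0.003], [-0.024, 0.001, -1.0], [0.984, -0.176, -0.024]]
spin units 0.04
spin units -35.96
```

View pics/8scene.png

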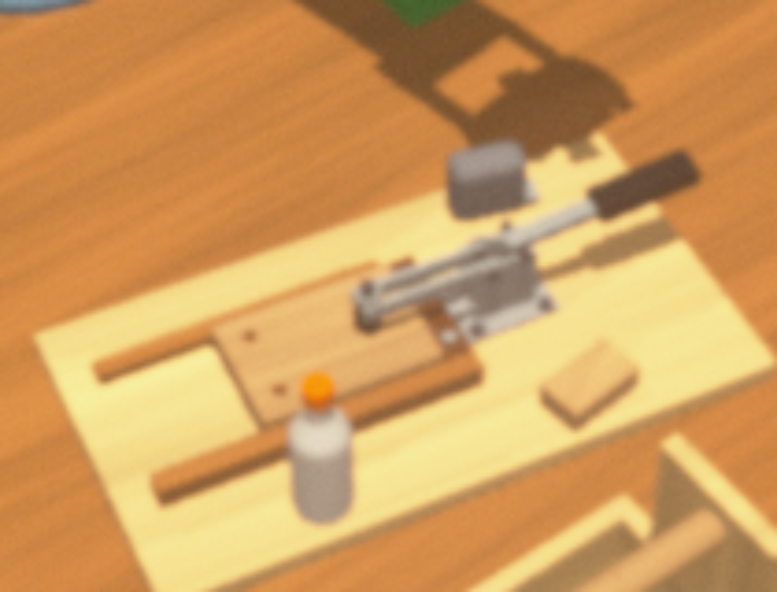

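View pics/8top.png

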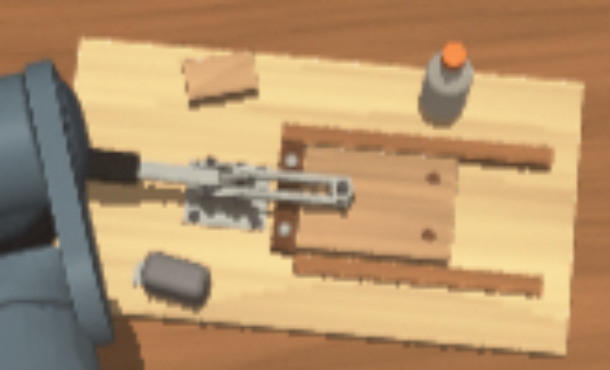

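```bash
python3 -c "
from go import *
R=np.array([[np.cos(p[2]),-np.sin(p[2])],[np.sin(p[2]),np.cos(p[2])]])
f=lambda n,U,o,z:((back(n,(np.array(U)+.5)/3.7-.5+o,z)[:,:2]-p[:2])@R).round(1)
print('rear',f('top',[(457,158),(450,262)],[240,165],42),f('scene',[(215,338),(262,425)],[230,200],42))
print('stop edge',f('top',[(303,150),(296,250)],[240,165],38))
print(manip.job_done())"
```

```text
rear [[  42.2 -127.6]
 [ -47.9 -128.4]] [[ -32.  -131.6]
 [  47.6 -131.9]]
stop edge [[ 38.4   2.4]
 [-48.6   0.3]]
the job is handed in; nothing more can be done
None
```

I pushed the board with closed fingers until it met the stop, then pushed the clamp handle over until it locked. The job is handed in, about 10 s on the robot's clock of the 48 s allowed.

- **Board:** it stopped moving at the stop block with about 12–15 N of push. In the final pictures its rear edge measures jig y of about -128 mm from the top camera and -132 mm from the scene camera. The expected value is -130, and the two cameras disagree by about 4 mm. No gap shows at the stop.
- **Clamp:** after I withdrew, the handle stayed down where the locked position should appear in the scene picture. The arm is level and its foot is on the board. The lever detector found nothing in the last scene picture, so I judged that view by eye and by projecting the expected lever position.
- **Forces:** the wrist force peaked at about 36 N among the readings, as the handle hit its stop.
- **Other things:** the glue bottle, offcut and tape measure look unmoved in the last pictures. I did not look at the rest of the bench again at the end. The arm was clear of everything, reading no contact force.

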